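Tea pan on, spark the burner

ROBOT

A 6-joint arm with a two-finger parallel gripper is mounted at the origin on the work surface. World frame = base frame: x ahead of the robot, y to its left, z up, the work surface at z = 0. Lengths are in m, angles in rad, forces in N, time in s.
With the tool pointing down it reaches from about 0.2 to 0.875 m from the base axis. Payload 3.4 kg.
Tool frame: the origin (TCP) lies between the finger pads; the fingertips stand 25 mm ahead of it and the grasp point (between the pads) lies 6 mm ahead of it (r.nose_length is the z of the fingertips in the tool frame, in m); z points along the fingers, y is the line along which they close (so a half turn about z gives the same grasp; the last joint's range is limited). The gripper opens to 94 mm and grips with 3 to 60 N. Pads are 16 mm wide; open, the fingers measure 119 mm over their backs; the gripper's body (75 mm by 177 mm) begins 78 mm behind the grasp point.
Start: joints at [1.08, 0.276, 1.505, -0, 1.361, -0.121], TCP at [0.208, 0.536, 0.23] pointing down, gripper open.
Joint ranges: [-2.89, 2.89], [-0.75, 2.08], [0.22, 2.7], [-1.18, 4.32], [0.11, 2.71], [-2.7, 2.7]. Speed limits (rad/s): [2.57, 2.57, 3.14, 3.14, 3.14, 3.14].

INTERFACE

Orientations are given as a unit quaternion [w, x, y, z].
In Python, from plant import r, gripper_to, inverse_kinematics, vision, models, telemetry gives the robot as it stands. Calls block until the motion is done:
- r.move_to(position, orientation): joint-space move of the TCP to a pose.
- r.move_l(position, rot=None, vel=0.15, guard=None): straight line of the TCP; rot=None keeps the orientation; vel is the mean speed in m/s. With guard (N) it stops when the force on the tool has changed by that much, and returns True; else False.
- r.movej(angles): joint-space move.
- gripper_to(opening, f_grip=None): finger opening in m; f_grip is the grip in N (None keeps the last); returns when the fingers have stopped.
- r.hold(seconds).
- inverse_kinematics(position, orientation): joint angles nearest the present ones, or None.
- vision.snapshot(name): name is "scene" or "side" or "wrist"; returns the picture (420x560x3 uint8, red, green, blue); there is no depth.
- vision.get_calibration(name): a dict with "fx", "fy", "cx", "cy" (pixels), "D" ([k1, k2, p1, p2, k3] as OpenCV has them; the pictures are not rectified), "position" and "orientation" of the camera in the world. Camera axes: x right, y down, z forward; pixel columns grow to the right and rows downward; lengths in m; the calibration is good to about 2 mm. A picture is of the moment at which its call begins: read the wrist's pose just before it. get_calibration takes no time and is no camera call; for the wrist camera it gives the pose at the moment of the call.
A pose or a line that the arm cannot do raises r.PlanningError and nothing moves.
- r.sign_off(): hands the job in; it is judged then, once.
Trained networks look in the newest picture that a camera, given by its name, has taken for a name from the list of things; names that differ only in an ending like _2 or _b are one class to them, and where a whole thing is asked for, a point or a joint stands for the part that bears it (a point fixed in the world has none). Each returns a list of dicts, best first, with "score" (0 to 1); they miss things now and then, are a little off and sometimes report something else, mostly with a low value. They report only what shows in the picture. A call takes as long as a camera call.
- models.boxes_of(thing, camera): "at" ([x, y, z] in m, in world coordinates, good to about 4 mm: the middle of the surface that is visible of it).
- models.regions_of(thing, camera): "pixels" (420x560 bool, what is visible of it).
- models.mark_of(thing, camera): "at" ([x, y, z] in m, in world coordinates, good to about 4 mm: a listed point, or the origin of a listed thing).
Readings, each from a call of its own:
- telemetry.current_t(): time.
- telemetry.current_joints(): joint angles.
- telemetry.current_dq(): joint speeds.
- telemetry.current_joint_efforts(): joint torques, N m.
- telemetry.current_ee_pos(): TCP position.
- telemetry.current_tool_rot(): TCP orientation.
- telemetry.current_wrist_force(): force on the tool from outside, world axes, zero at the start.
- telemetry.current_torque(): the same for the moment, N m.
- telemetry.current_opening(): finger opening in m.
- telemetry.current_finger_force(): force on a finger pad.
Only numpy, scipy, OpenCV 4.12 (cv2) and the standard library are available. Lean on these libraries where they do the work, as an engineer would, in place of code of your own. Each camera call takes 0.05 s, during which the arm holds its last target. There are 200 camera calls.

TASK

Stand the aluminium tea pan centred on the stove's burner, flat on the pan supports, with its handle pointing out to the left or right side of the stove, and let go of it. Then twist the red igniter knob on the sloping panel clockwise all the way to its stop, hold it there for about a second, and release it so that it springs back. Leave the black flame dial as it is set and everything else where it stands.

Things in the scene. Friction and masses are not known exactly. Their poses are not given: they have to be found in the camera images.
- stove: Fixed steel single-burner stove, 305 deep (x) by 260 wide (y), flat top 85 high, on small feet. Origin on the slab under its middle; its -x side is the front and carries a panel that slopes at 30 degrees (its outward normal is (-0.5, 0, 0.866) in the stove's frame), from 33 mm high at x = -153 to 83 mm high at x = -67.
- burner (a point): Centre of the burner at the height of the top of the four dark radial pan supports, on which the pan's underside rests: 100 mm above the slab, at (20, 0, 100) mm in the stove's frame. The supports reach 84 mm out from it.
- igniter (a joint): Red igniter knob, in rad: 0 at rest, growing clockwise as seen looking at the panel, stop at 1.2. A spring returns it to 0 (0.03 N m at rest, 0.15 N m at the stop).
- igniter_grip (a point): Middle of the red knob's grip bar, on its axis, 22 mm out from the panel, at stove y = -70 (right-hand knob seen by the robot). Turns with the knob: z is the knob's axis, out of the panel; x runs along the bar (at rest straight up the slope). Bar 38 long (x), 12 thick (y), from 8 to 36 mm out from the panel, over a red skirt 46 across, 8 high. Pinch it across its thickness.
- dial_mark (a point): Rim mark on the black round flame dial (44 diameter, 19 high), the left-hand knob, stove y = +70; not to be turned. This point lies 18 mm off the dial's axis, and turns with it.
- pan: Aluminium tea pan, empty, about 0.28 kg: round, 130 diameter at the rim, 112 at the base, 72 high; origin at the centre of its underside, z up. A straight black handle runs out along its +x.
- pan_grip (a point): Point in the middle of the pan's black handle, to pinch from above across its width: at (125, 0, 60) mm in the pan's frame. The handle is 18 wide (y), 16 high (z) and runs from x = 80 to 205.
- tiffin: Three-tier stainless steel tiffin carrier with clip-on lid and bail, 132 wide, 220 high; origin under its centre. Bystander.
- tea_jar: Amber glass jar with red cap, 80 diameter, 120 high; origin under its centre. Bystander.
- tumbler_a: Steel tumbler, 68 diameter, 90 high; origin under its centre. Bystander.
- tumbler_b: Copper tumbler, 68 diameter, 90 high; origin under its centre. Bystander.
- brush: Blue scrubbing brush lying on its white bristles, 150 x 50 x 36; origin under its centre. Bystander.
- soap_dish: Green open soap dish, 110 x 80 x 28; origin under its centre. Bystander.

How it is judged:
On the way, in this order (a step that is already met when the one before it is completed fails the run):
1. the pan stands on the burner with its handle to one side, let go (horizontal distance between pan and burner below 0.025 m and distance between pan and burner below 0.027 m and angle between pan's own z axis and vertical below 0.08 rad and angle between the x axis of pan and the y axis of stove, either way round below 0.6 rad and linear speed of pan below 0.02 m/s and contact force between pan and the fingers below 0.1 N), for 0.2 s.
2. the igniter is held at its stop, with the pan on the burner (horizontal distance between pan and burner below 0.025 m and distance between pan and burner below 0.027 m and angle between pan's own z axis and vertical below 0.08 rad and angle between the x axis of pan and the y axis of stove, either way round below 0.6 rad and value of joint igniter above 1.1 rad), for 0.4 s.
At the end, for the whole second after the job is handed in: Pan level on the supports within 25 mm of the burner centre, handle within 34 degrees of straight out to the left or right, at rest; igniter was held within 0.1 rad of its stop for 0.4 s and is back within 0.08 rad of rest; dial mark within 6 mm of its start; bystanders within 30 mm (horizontal distance between pan and burner below 0.025 m and distance between pan and burner below 0.027 m and angle between pan's own z axis and vertical below 0.08 rad and angle between the x axis of pan and the y axis of stove, either way round below 0.6 rad and distance of each of tiffin, tea_jar, tumbler_a, tumbler_b, brush, soap_dish from where it was at the start of the episode below 0.03 m and linear speed of pan below 0.02 m/s and value of joint igniter below 0.08 rad and distance of dial_mark from where it was at the start of the episode below 0.006 m); the robot touches nothing.
It fails at once if a bystander is moved by more than 30 mm (distance of any of tiffin, tea_jar, tumbler_a, tumbler_b, brush, soap_dish from where it was at the start of the episode above 0.03 m).
It fails at once if a bystander is tipped over (angle between any of tiffin, tea_jar, tumbler_a, tumbler_b, brush, soap_dish's own z axis and vertical above 0.4 rad).
It fails at once if the flame dial is turned (distance of dial_mark from where it was at the start of the episode above 0.006 m).
It also fails if it takes over 59 s, if anything falls off the work surface, if the arm or the gripper's body presses on something with over 40 N, if the wrist force passes 120 N, or if a joint passes its speed limit or range.

## Working session

There is one attempt and no reset: what is moved stays moved. The work goes in short steps, each a Python script; the robot and the scene stay as the last script left them, time stands still between calls to the robot, and variables do not carry over. Pictures are saved under pics/ and viewed, at most 10 in all, crops included, and the job is handed in when it is done.

```bash
mkdir -p pics; ls
python3 - <<'E'
from plant import r, vision, models, telemetry
import cv2, numpy as np
np.set_printoptions(precision=4,suppress=True)
for c in ("scene","side"):
    im=vision.snapshot(c); cv2.imwrite(f"pics/{c}0.png",im[:,:,::-1])
    k=vision.get_calibration(c); print(c,np.array(k["position"]),np.array(k["orientation"]),k["fx"],k["D"])
    for t in ["stove","burner","igniter_grip","dial_mark","pan","pan_grip","tiffin","tea_jar","tumbler_a","brush","soap_dish"]:
        print(t,[(round(d["score"],2),np.array(d["at"])) for d in models.mark_of(t,c)][:3])
print(telemetry.current_t(), r.nose_length)
E
```

```text
pics
scene [1.3329 0.5944 1.0415] [-0.1658  0.3819  0.8347 -0.3605] 425.23965385419797 [-0.0162  0.      0.      0.      0.    ]
stove [(0.59, array([ 0.656 ,  0.0365, -0.0038])), (0.24, array([ 0.5234, -0.0126,  0.0761]))]
burner [(0.61, array([0.6751, 0.0354, 0.101 ])), (0.18, array([ 0.3848, -0.5173, -0.0037]))]
igniter_grip [(0.69, array([ 0.5212, -0.0118,  0.0781])), (0.58, array([ 0.7344,  0.2759, -0.0022])), (0.16, array([ 0.4578,  0.3174, -0.0029]))]
dial_mark [(0.64, array([0.5464, 0.111 , 0.0783]))]
pan [(0.96, array([ 0.4716, -0.3191, -0.0002]))]
pan_grip [(0.69, array([ 0.5912, -0.2848,  0.0597])), (0.36, array([ 0.522 , -0.0113,  0.0783]))]
tiffin [(0.76, array([ 0.4545,  0.3232, -0.0017]))]
tea_jar [(0.93, array([ 0.7707, -0.2656,  0.0014]))]
tumbler_a [(0.81, array([ 0.7357,  0.2762, -0.0016]))]
brush [(0.72, array([ 0.3187,  0.1851, -0.0009])), (0.49, array([0.7342, 0.2776, 0.0004]))]
soap_dish [(0.67, array([ 0.3535, -0.2104,  0.0005]))]
side [-0.3025 -1.1052  0.8761] [-0.4707  0.8141 -0.3003  0.1594] 485.15466443187955 [-0.0014  0.      0.      0.      0.    ]
stove [(0.56, array([ 0.654 ,  0.0398, -0.0035]))]
burner [(0.89, array([0.6676, 0.0392, 0.0991]))]
igniter_grip [(0.67, array([ 0.5252, -0.0125,  0.0771]))]
dial_mark [(0.66, array([0.4554, 0.3157, 0.0015])), (0.47, array([0.5536, 0.1105, 0.0807]))]
pan [(0.77, array([ 0.4704, -0.3173, -0.0013])), (0.3, array([ 0.5944, -0.2791,  0.0624]))]
pan_grip [(0.67, array([ 0.5956, -0.2824,  0.058 ])), (0.43, array([ 0.3201,  0.1905, -0.0027]))]
tiffin []
tea_jar []
tumbler_a [(0.78, array([0.739 , 0.2733, 0.0033])), (0.61, array([ 0.3782, -0.5194, -0.0005])), (0.55, array([0.6746, 0.038 , 0.1007]))]
brush [(0.95, array([ 0.321 ,  0.1886, -0.001 ]))]
soap_dish [(0.74, array([ 0.6546,  0.0398, -0.001 ])), (0.61, array([ 0.349 , -0.2056, -0.0006]))]
1.2 0.025
```

View pics/scene0.png

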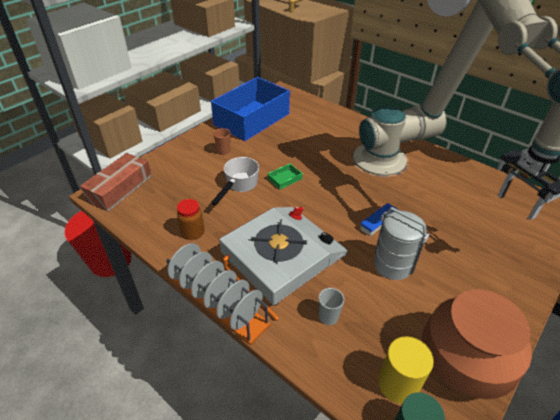

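View pics/side0.png

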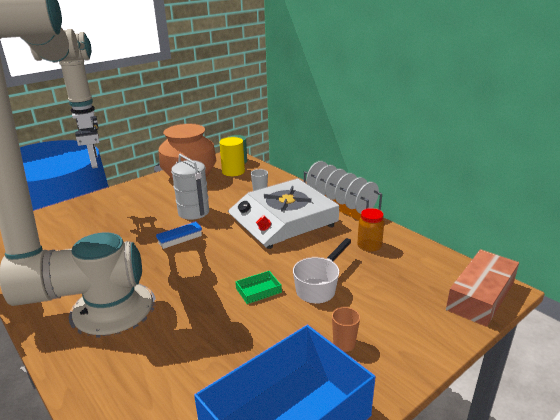

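The scene view shows the stove mid-table (~280,240) with red knob (297,213) and dial (326,239). The pan is at (241,174), its handle pointing down-left to (215,205). The jar, tumbler and tiffin are clear of the pan's route, and the network marks fit both views: pan yaw about 16°, stove yaw about −10°. I'll put the handle to the left, away from the igniter. First I'll view the stove, then the pan, from the wrist camera.

```bash
cat > h.py <<'E'
from plant import r, gripper_to, inverse_kinematics, vision, models, telemetry
import cv2, numpy as np
from scipy.spatial.transform import Rotation as R
np.set_printoptions(precision=4,suppress=True)
def quat(z,y):
    "tool orientation from approach axis z and closing axis y"
    z=np.array(z,float); z/=np.linalg.norm(z); y=np.array(y,float); y-=z*(y@z); y/=np.linalg.norm(y)
    q=R.from_matrix(np.c_[np.cross(y,z),y,z]).as_quat(); return q[[3,0,1,2]]
def down(yaw):
    "pointing down, closing across a bar that runs at yaw"
    return quat([0,0,-1],[-np.sin(yaw),np.cos(yaw),0])
def look(cam,name,things):
    im=vision.snapshot(cam); cv2.imwrite(f"pics/{name}.png",im[:,:,::-1]); o={}
    for t in things:
        o[t]=[(round(d["score"],2),np.array(d["at"])) for d in models.mark_of(t,cam)][:2]; print(t,o[t])
    return o
E
python3 - <<'E'
from h import *
r.move_l([0.208,0.536,0.42])
# choose the down orientation (of the two half turns) that leaves joint 6 room for both poses
for s in (0,np.pi):
    print(s,inverse_kinematics([.575,-.29,.3],down(.273+s)),inverse_kinematics([.69,.145,.3],down(1.4+s)))
q0=inverse_kinematics([.50,.03,.42],down(0)); q1=inverse_kinematics([.50,.03,.42],down(np.pi)); print(q0,q1)
E
```

```text
0 [-0.5751  0.3558  1.2182 -0.      1.5676 -2.4189] None
3.141592653589793 [-0.5751  0.3558  1.2182 -0.      1.5676  0.7227] [ 0.1085  0.4569  1.0575 -0.      1.6272  0.2793]
[-0.0791  0.1134  1.2611 -0.      1.7671 -1.6499] [-0.0791  0.1134  1.2611 -0.      1.7671  1.4917]
```

Run:
```python
from h import *
r.move_to([.50,.03,.42],down(np.pi-.17))
print(vision.get_calibration("wrist")["position"],vision.get_calibration("wrist")["orientation"])
look("wrist","w_stove",["stove","burner","igniter_grip","dial_mark"])
r.move_to([.575,-.288,.32],down(.275+np.pi))
print(vision.get_calibration("wrist")["position"])
look("wrist","w_pan",["pan","pan_grip"])
print(telemetry.current_t())
a=cv2.imread("pics/w_stove.png");b=cv2.imread("pics/w_pan.png")
cv2.imwrite("pics/w12.png",cv2.resize(np.hstack([a,b]),(800,300)))
```

```text
[0.5782 0.0172 0.5744] [-0.0897 -0.6387  0.7567  0.1064]
stove [(0.78, array([ 0.6533,  0.0369, -0.0043]))]
burner [(0.85, array([0.6715, 0.036 , 0.0984])), (0.61, array([ 0.6529,  0.0356, -0.0004]))]
igniter_grip [(0.7, array([ 0.5233, -0.0083,  0.0764]))]
dial_mark [(0.82, array([0.5535, 0.113 , 0.0787]))]
[ 0.6514 -0.2653  0.4751]
pan [(0.94, array([ 0.4726, -0.32  ,  0.0036]))]
pan_grip [(0.29, array([ 0.3484, -0.2069,  0.0024]))]
6.4083
```

View pics/w12.png

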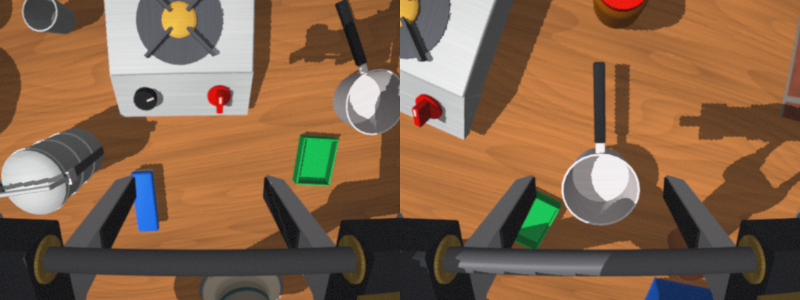

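The wrist view shows the stove front-on with the knob at (220,97) and dial (147,97). In the second view the pan handle lies along the tool plane at column 600, so the estimated yaw holds. Grasping now.

Run:
```python
from h import *
q=down(.281+np.pi)
r.move_l([.576,-.2886,.13],q,vel=.15)
print(r.move_l([.576,-.2886,.066],vel=.08,guard=8), telemetry.current_ee_pos())
gripper_to(0.0,60); print(telemetry.current_opening(),telemetry.current_finger_force())
r.move_l([.576,-.2886,.10],vel=.05)
r.move_l([.576,-.2886,.30],vel=.12)
print(telemetry.current_wrist_force(),telemetry.current_torque(),telemetry.current_opening(),telemetry.current_t())
look("side","lift",["pan","pan_grip"])
print(models.regions_of("pan","side")[0]["score"])
im=cv2.imread("pics/lift.png"); cv2.imwrite("pics/liftc.png",cv2.resize(im[60:360,180:520],None,fx=2,fy=2)[:600,:800])
```

```text
False [ 0.5764 -0.2889  0.0665]
0.017647378332805812 59.998818039894104
[-0.1855 -0.0781 -2.2019] [ 0.0072 -0.0449 -0.0197] 0.017416887627951728 12.5833
pan [(0.94, array([ 0.4733, -0.3174,  0.2312]))]
pan_grip [(0.81, array([ 0.5952, -0.2821,  0.2951]))]
0.66
```

View pics/liftc.png

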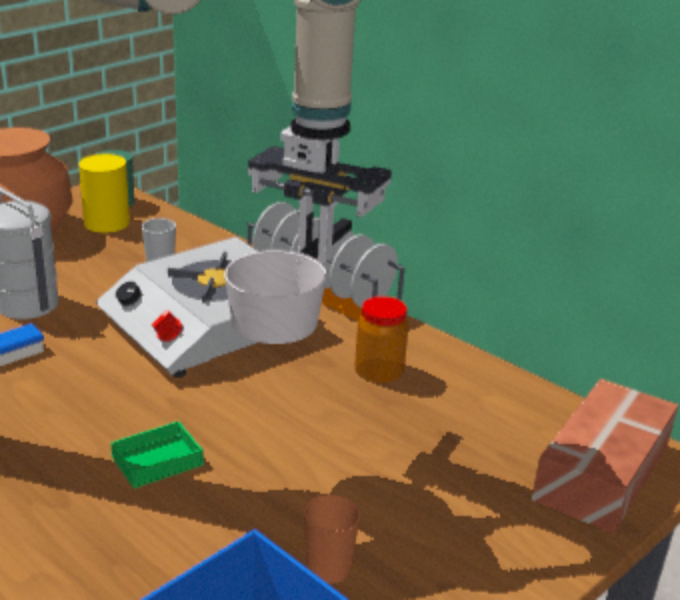

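The crop shows the pan hanging level at about (275,295) with the handle firmly between the fingers, and the bystanders untouched. Moving it to the burner.

Run:
```python
from h import *
th=1.416; q=down(th+np.pi)
r.move_to([.6876,.1435,.30],q)
r.move_l([.6876,.1435,.20],vel=.12)
o=look("side","pre",["pan","pan_grip","burner"]); o=look("scene","pre2",["pan","pan_grip","burner"])
print(telemetry.current_t(),telemetry.current_ee_pos(),telemetry.current_wrist_force())
a=cv2.imread("pics/pre.png")[100:300,180:460];b=cv2.imread("pics/pre2.png")[150:350,160:440]
cv2.imwrite("pics/prec.png",cv2.resize(np.hstack([a,b]),(800,286)))
```

```text
pan [(0.85, array([0.6699, 0.0348, 0.1357]))]
pan_grip [(0.58, array([0.6941, 0.1619, 0.1962]))]
burner [(0.86, array([0.6743, 0.0388, 0.1033]))]
pan [(0.69, array([0.6686, 0.0357, 0.1352])), (0.38, array([0.6885, 0.1568, 0.1925]))]
pan_grip [(0.88, array([0.6901, 0.1573, 0.1948]))]
burner [(0.58, array([0.674 , 0.0353, 0.101 ]))]
15.8083 [0.6877 0.1436 0.2003] [-0.0771  0.5396 -2.8786]
```

View pics/prec.png

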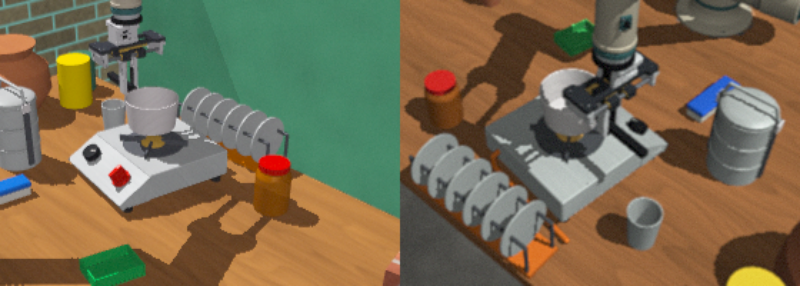

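The pan hovers over the burner ((150,120) in the left half), handle out to the stove's left, clear of the tumbler. Lowering it with a 2 mm correction.

Run:
```python
from h import *
p=np.array([.690,.1450])
r.move_l([*p,.18],vel=.08)
print(r.move_l([*p,.163],vel=.02,guard=4), telemetry.current_ee_pos(),telemetry.current_wrist_force())
gripper_to(.03); gripper_to(.05)
r.move_l([*p,.30],vel=.15)
look("side","placed",["pan","pan_grip","burner"]); look("scene","placed2",["pan","pan_grip","burner"])
print(telemetry.current_t())
a=cv2.imread("pics/placed.png")[100:300,180:460];b=cv2.imread("pics/placed2.png")[150:350,160:440]
cv2.imwrite("pics/placedc.png",cv2.resize(np.hstack([a,b]),(800,286)))
```

```text
True [0.69   0.1454 0.1655] [0.6723 1.025  4.0126]
pan [(0.7, array([0.6732, 0.0394, 0.1007]))]
pan_grip [(0.83, array([0.6936, 0.1636, 0.1617]))]
burner [(0.58, array([0.6722, 0.0378, 0.1011]))]
pan [(0.57, array([0.6701, 0.0368, 0.1001]))]
pan_grip [(0.85, array([0.6911, 0.1585, 0.158 ]))]
burner [(0.96, array([0.6743, 0.0344, 0.1017]))]
19.3167
```

View pics/placedc.png

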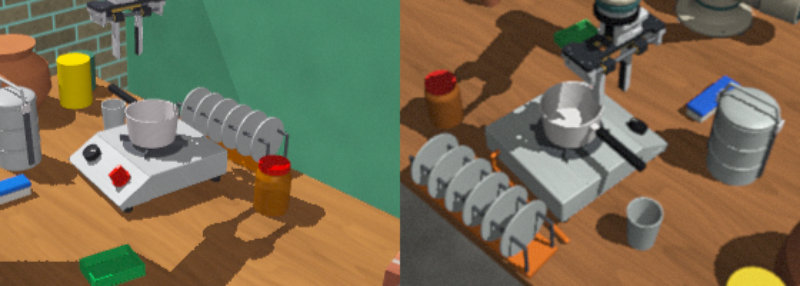

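The pan now stands on the burner at (150,125), level, handle out to the left and free of the fingers; the marks put it within 3 mm of the burner centre. Next I'll hover over the igniter along its axis.

```bash
cat >> h.py <<'E'
SY=-.155
n=np.array([-.5*np.cos(SY),-.5*np.sin(SY),.866]); ys=np.array([-np.sin(SY),np.cos(SY),0])
E
python3 - <<'E'
from h import *
g=np.array([.5232,-.0109,.0772])
r.move_l([.50,.05,.36],vel=.2)
ok={}
for s in (1,-1):
    q=quat(-n,s*ys); j=inverse_kinematics(g+.1*n,q); j2=inverse_kinematics(g+.014*n,q)
    qr=quat(-n,s*R.from_rotvec(-n*1.35).apply(ys)); j3=inverse_kinematics(g+.014*n,qr)
    print(s,j,j2,j3); ok[s]=None not in (j if j is None else 1,j2 if j2 is None else 1,j3 if j3 is None else 1)
s=-1 if ok[-1] else 1
r.move_to(g+.1*n,quat(-n,s*ys))
print(s,telemetry.current_ee_pos(),telemetry.current_t())
look("wrist","w_ign",["igniter_grip","dial_mark","stove"])
look("wrist","w_ign2",["igniter_grip"])
E
```

```text
1 [-0.1529 -0.0463  2.2108 -0.0024  0.4535 -1.5668] [-0.1532  0.1482  2.2626 -0.0045  0.2072 -1.5649] [-0.1532  0.1482  2.2626 -0.0045  0.2072 -0.2149]
-1 [-0.1529 -0.0463  2.2108 -0.0024  0.4535  1.5748] [-0.1532  0.1482  2.2626 -0.0045  0.2072  1.5767] None
1 [ 0.4749 -0.0032  0.1643] 22.0583
igniter_grip [(0.6, array([ 0.5252, -0.0102,  0.0772]))]
dial_mark []
stove [(0.8, array([ 0.6542,  0.0341, -0.0018]))]
igniter_grip [(0.9, array([ 0.5243, -0.0089,  0.0782])), (0.61, array([ 0.6539,  0.0353, -0.001 ]))]
```

View pics/w_ign.png

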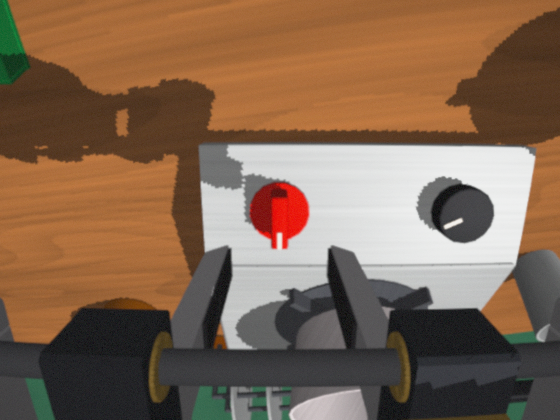

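The wrist view shows the red knob centred at (279,212), bar upright along the slope with its white mark at the top-of-slope end (280,240), and the dial at (463,213). The panel's edges lie level in the picture, so the yaw is right. I'll refine the knob centre from its skirt, then pinch gently.

Run:
```python
from h import *
g0=np.array([.5240,-.0103,.0773])
k=vision.get_calibration("wrist"); o=np.array(k["orientation"]); C=np.array(k["position"])
M=R.from_quat(o[[1,2,3,0]]).as_matrix(); K=np.array([[k["fx"],0,k["cx"]],[0,k["fy"],k["cy"]],[0,0,1]])
im=cv2.imread("pics/w_ign.png").astype(int)
m=((im[:,:,2]>110)&(im[:,:,1]<50)&(im[:,:,0]<50)).astype(np.uint8); m[300:]=0
x,y,w,h=cv2.boundingRect(cv2.findNonZero(m)); print("red box",x,y,w,h)
for u in [(279,212),(x+w/2,212)]:
    p=cv2.undistortPoints(np.array([[u]],float),K,np.array(k["D"]))[0,0]; d=M@[p[0],p[1],1]
    t=((g0-.014*n-C)@n)/(d@n); print(C+t*d+.014*n)
pr=lambda P: cv2.projectPoints(np.array(P),*( (cv2.Rodrigues(M.T)[0],-M.T@C)),K,np.array(k["D"]))[0][:,0]
us=np.cross(ys,n)
print(pr([g0-.014*n,g0-.014*n+.023*ys,g0-.014*n-.023*ys,g0+.014*n+.019*us,g0+.014*n-.019*us]))
```

```text
red box 250 183 58 65
[ 0.5224 -0.011   0.0764]
[ 0.5224 -0.011   0.0764]
[[280.2089 214.1608]
 [310.6066 214.1617]
 [249.8081 214.1532]
 [280.2851 251.7564]
 [280.3391 199.0443]]
```

Run:
```python
from h import *
g=np.array([.5228,-.0109,.0767]); f=telemetry.current_wrist_force
r.move_l(g+.04*n,vel=.08)
print(r.move_l(g+.014*n,vel=.03,guard=5),telemetry.current_ee_pos(),g+.014*n,f())
f0=np.array(f())
gripper_to(0,5); d=np.array(f())-f0
print(telemetry.current_opening(),"lateral",d@ys,d, telemetry.current_torque())
print(telemetry.current_joints(),telemetry.current_t())
```

```text
False [ 0.5159 -0.0098  0.0889] [ 0.5159 -0.0098  0.0888] [0.4452 0.1131 0.6144]
0.011967421048727946 lateral 0.6040450883336798 [-1.3917  0.8288 -0.2349] [0.2089 0.2738 0.1217]
[-0.1532  0.1485  2.2641 -0.0039  0.2052 -1.5655] 24.95
```

Run:
```python
from h import *
f=telemetry.current_wrist_force; T=lambda: np.array(telemetry.current_torque())@-n
gripper_to(0,55); T0=T(); print(telemetry.current_opening(),f(),T0)
j=np.array(telemetry.current_joints()); 
for a in (.4,.8,1.1,1.2,1.26,1.31):
    q=j.copy(); q[5]+=a; r.movej(q)
    print(a,telemetry.current_joints()[5]-j[5],"torque",T()-T0,np.array(f()),telemetry.current_opening())
r.hold(.3)
im=vision.snapshot("side"); cv2.imwrite("pics/turned.png",cv2.resize(im[120:320,150:400,::-1],None,fx=3,fy=3))
r.hold(.6); print(T()-T0,telemetry.current_t())
```

```text
0.01140721504107374 [-0.6466  2.5381  0.8137] -0.009070556795457875
0.4 0.4001063558264055 torque -0.059005253402486135 [0.2526 4.2918 1.0469] 0.011977904708990496
0.8 0.7999518578468433 torque -0.14957487067028713 [ 1.1725  7.3892 -0.6941] 0.011467642680007764
1.1 1.099916721990309 torque -0.12231482901758917 [ 3.8253  7.8396 -0.0455] 0.011486839716244835
1.2 1.2000045228265477 torque -0.1611317761626884 [ 2.3069  9.4883 -0.1617] 0.011416027192344847
1.26 1.258322639621515 torque -0.7986059380430112 [ 2.7719  8.9345 -0.6061] 0.011972427868719968
1.31 1.3076488448995893 torque -1.034029018038713 [ 3.1413  9.293  -0.0666] 0.01207208017309775
-1.0161629166928416 28.1917
```

View pics/turned.png

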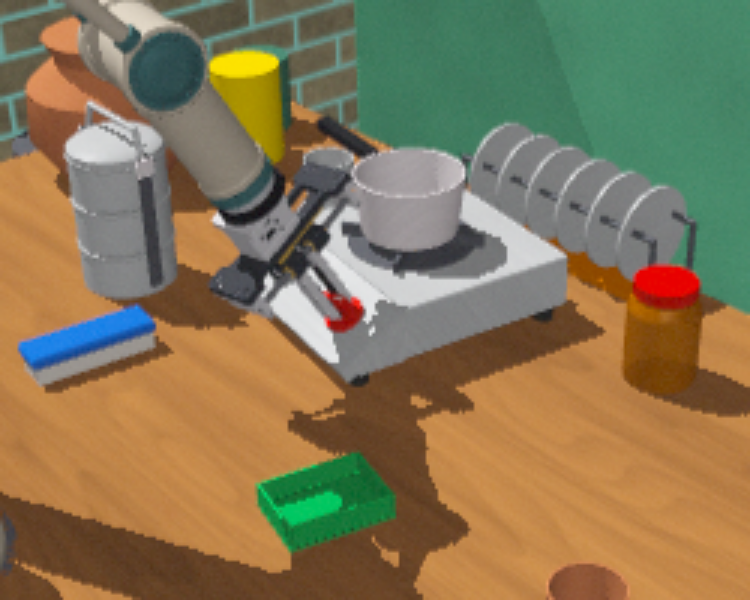

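The torque jumped past 1.2 rad, so the knob is on its stop and has been held for about a second. The picture shows the gripper on the knob (345,312) with the pan undisturbed at (408,200). Releasing and backing out.

Run:
```python
from h import *
j=np.array(telemetry.current_joints()); j[5]-=.1; r.movej(j); r.hold(.3)
gripper_to(.06); r.hold(.3)
p=np.array(telemetry.current_ee_pos())
r.move_l(p+.10*n,vel=.12)
j=np.array(telemetry.current_joints()); j[5]-=1.2; r.movej(j)
look("wrist","w_end",["igniter_grip","dial_mark"])
print(telemetry.current_ee_pos(),telemetry.current_wrist_force(),telemetry.current_t())
for c in ("side","scene"):
    look(c,c+"_end",["pan","pan_grip","burner"])
a=cv2.imread("pics/w_end.png");b=cv2.imread("pics/side_end.png")
cv2.imwrite("pics/end.png",cv2.resize(np.hstack([a,b]),(800,300)))
```

```text
igniter_grip [(0.81, array([ 0.5241, -0.0078,  0.0762])), (0.28, array([ 0.7708, -0.2648, -0.0015]))]
dial_mark [(0.97, array([0.5528, 0.1093, 0.0822]))]
[ 0.4672 -0.0011  0.1753] [-0.7318 -0.8984 -0.5119] 32.1667
pan [(0.61, array([0.6717, 0.0363, 0.1013])), (0.21, array([ 0.3478, -0.2072,  0.0011]))]
pan_grip [(0.79, array([0.693 , 0.1662, 0.1563]))]
burner [(0.75, array([0.6718, 0.0375, 0.1002])), (0.68, array([ 0.377 , -0.5183,  0.0026]))]
pan [(0.84, array([0.6708, 0.0389, 0.1028]))]
pan_grip [(0.92, array([0.6925, 0.1621, 0.1571]))]
burner [(0.23, array([ 0.455 ,  0.3181, -0.0003]))]
```

View pics/end.png

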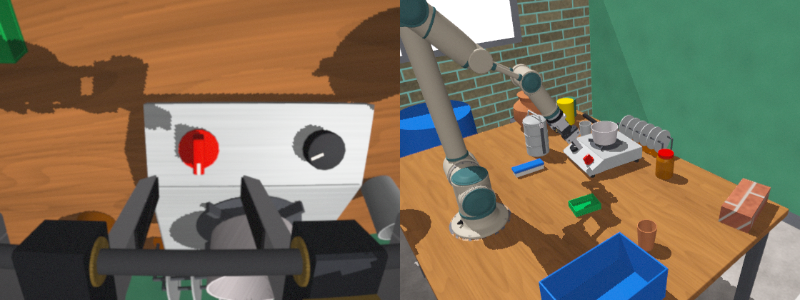

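The knob is back at rest, bar upright at (199,150), and the dial mark at (317,156) has not moved. The pan is on the burner, the bystanders are in place, and the robot touches nothing.

```bash
python3 -c "
from h import *
print(r.sign_off())"
```

```text
the job is handed in; nothing more can be done
None
```

The job is handed in, with no verdict returned: the pan stands on the burner within about 3 mm of centre with its handle to the left, the igniter was held at its stop for about a second and sprang back, and in the last pictures the dial and bystanders look unmoved.

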